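Charcoal for the stove from the tilt-out bin

TASK

Tilt the grey bin all the way out and, with the aluminium scoop, move all three charcoal lumps from it into the clay stove, without touching the charcoal with the fingers or dropping any on the bench. Then lay the scoop down flat on the bench, right way up, and let go of it; the bin may stay out. Leave the footpegs, the wrench and the bulb case as they are.

Things in the scene. Friction and masses are not known exactly. Their poses are not given: they have to be found in the camera images.
- housing: fixed white plastic housing of the tilt-out bin, 200 deep (x) x 222 wide (y) x 235 mm high, front open. Its 5 mm cheeks, 212 mm apart, reach the front at full height; its roof covers only the rear 140 mm, so behind the shut bin's front panel there is a slot 56 mm deep, open from above. Origin: centre of the underside; x from front to back (the bin tilts out to -x), z up
- bin (a joint): tilt of the grey bin about its lower front edge, rad: 0 shut, 1.45 fully out (stop). The hinge is stiff (friction 1.3 N m, about 7 N at the panel's edge), so the bin (0.55 kg) stays where it is left; pushing hard on its bottom tilts it back in. No latch
- bin_edge (a point): middle of the upper edge of the bin's front panel, 200 mm from the hinge line; moves with the bin. Bin axes: x from the panel into the bin, y along the edge, z up along the panel. The 6 mm panel has its inner face at x = +2 mm from here; a lip 4 mm thick along the edge reaches outward to x = -15 mm
- bin_hinge (a point): middle of the hinge line at the bin's lower front corner, 22 mm above the bench; turns with the bin. Axes: x along the bottom to the back, y along the hinge, z up the front panel. Inner faces: panel x = 4, bottom z = 4, sides y = -100 and 100 mm; bottom 180 deep, back wall 32 high, sides slope from panel top to back wall. Fully out, the panel slopes 7 degrees down to the hinge; charcoal gathers in that V
- stove: fixed charcoal stove, terracotta liner in a galvanised bucket, 130 mm high, outer diameter 176 at the foot and 248 mm at the rim, wall 20 mm; its inner floor is 30 mm above the bench, its mouth 208 mm wide. Origin: centre of the underside, z up
- scoop_grip (a point): centre of the hold on the black grip of the loose aluminium scoop (0.3 kg), 44 mm above its underside. Axes: x to the nose, y left, z up out of the pan. Grip: bar along x, 24 wide (y) x 32 mm high (z), from 63 behind to 33 mm in front of here. Pan: from 50 to 180 mm in front of here, 186 wide, back wall 60 and sides 45 mm high, the sides sloping down to the nose; floor 3 mm thick with a rounded front edge; open front and top
- scoop_nose (a point): middle of the front edge of the scoop's pan floor, 180 mm in front of (x) and 42.5 mm below (z) the point scoop_grip, 1.5 mm above the pan's underside; same axes
- lump1: charcoal lump 1 of three alike: black egg-shaped briquette, 60 mm long (its y axis), 50 mm thick, about 0.06 kg; origin at its centre. Starts on the bottom of the shut bin and rolls about in it
- lump2: charcoal lump 2 of three alike: black egg-shaped briquette, 60 mm long (its y axis), 50 mm thick, about 0.06 kg; origin at its centre. Starts on the bottom of the shut bin and rolls about in it
- lump3: charcoal lump 3 of three alike: black egg-shaped briquette, 60 mm long (its y axis), 50 mm thick, about 0.06 kg; origin at its centre. Starts on the bottom of the shut bin and rolls about in it
- peg_left: left footpeg, black rubber and steel, 112 long (x) x 36 wide x 28 mm high, loose on the bench; origin under its middle. Bystander
- peg_right: right footpeg, the same, loose on the bench; origin under its middle. Bystander
- bulb_case: headlamp bulb in a clear plastic case, 55 (x) x 85 (y) x 52 mm high, standing loose on the housing's roof; origin under its middle. Bystander
- wrench: steel combination wrench, 180 mm long (x), about 10 mm thick, loose on the bench in front of the robot; origin under its middle. Bystander

How it is judged:
By the outcome, as a careful person would: the job done as asked, in the order asked, and still so for the second after the job is handed in, with the robot touching nothing.
It also fails if it takes over 67 s, if anything falls off the work surface, if the arm or the gripper's body presses on something with over 40 N, if the wrist force passes 120 N, or if a joint passes its speed limit or range.

ROBOT

A 6-joint arm with a two-finger parallel gripper is mounted at the origin on the work surface. World frame = base frame: x ahead of the robot, y to its left, z up, the work surface at z = 0. Lengths are in mm, angles in degrees, forces in N, time in s.
With the tool pointing down it reaches from about 300 to 850 mm from the base axis. Payload 4.2 kg.
Tool frame: the origin (TCP) lies midway between the tips of the shut fingers; the grasp point (between the pads) lies 19 mm behind it (env.grip_depth is the distance from the TCP to the grasp point, in mm); z points along the fingers, y is the line along which they close (so a half turn about z gives the same grasp; the last joint's range is limited). The gripper opens to 91 mm and grips with 3 to 60 N. Pads are 32 mm wide; open, the fingers measure 118 mm over their backs; the gripper's body (76 mm by 178 mm) begins 60 mm behind the grasp point.
Start: joints at [69.729, 18.312, 89.639, -0, 72.044, -1.146], TCP at [188.393, 543.278, 213.976] pointing down, gripper open.
Joint ranges: [-177.97, 177.97], [-48.28, 115.42], [12.27, 149.76], [-77.06, 257.06], [2.81, 150.46], [-146.56, 146.56]. Speed limits (degrees/s): [147.25, 147.25, 180, 180, 180, 180].

INTERFACE

Orientations are given as [roll, pitch, yaw] about the fixed x, y, z axes, in that order (R = Rz(yaw) Ry(pitch) Rx(roll)).
In Python, from workcell import env, eyes gives the robot as it stands.
- The arm moves only by the tool send_rows, never from a script. Its argument "motion" is a list of rows, each a list of 7 numbers: the shift along the world's x, y, z normalised to -1 to 1, where 1 is 0.5 m, then the turn, a rotation vector about the world's x, y, z normalised to -1 to 1, where 1 is 60 degrees, then the opening, from -1 (shut) to 1 (fully open). A call has 1 to 20 rows; each row is the pose to reach, as a shift and turn from the pose commanded when the call began; what a row does not reach only later rows make up. A row lasts 1/8 s, in which the tool goes at most 62.5 mm and 10.7 degrees, less where a joint would pass 70% of its speed; a pose out of reach is approached as far as the arm can. A call with a number of a shift or a turn outside -1 to 1 is refused whole. A call with a gripper value outside its range is refused whole. The fingers move at their own pace and stop on an object; "squeeze" is the grip in N (left out, the last holds). Time passes only in rows, so rows that repeat a pose let the fingers close. It gives the time, the measured TCP pose, the force, the opening and the grip force at its end, in the units of the state.
- env.state(): the state, without advancing time (a new reading comes with each control period).
- eyes.grab_frame(name): name is "scene" or "top" or "wrist"; returns a dict with "pixels" (420x560x3 uint8, red, green, blue), "depth" (420x560 float32, mm along the optical axis (not along the pixel's ray), 0 where there is no reading), "fx", "fy", "cx", "cy" (pixels), "R" (3x3) and "t" (3): a world point X has camera coordinates R X + t; the wrist camera has in their place "T_tool_cam" (4x4, takes a point from camera to tool coordinates, whose origin is the TCP and whose axes are the flange's). Camera axes: x right, y down, z forward; pixel columns grow to the right and rows downward; lengths in mm; the calibration is good to about 2 mm. A picture is of the moment at which its call begins: read the wrist's pose just before it.
- env.job_done(): hands the job in; it is judged then, once.
The state is a dict: "time_s": time; "qpos": joint angles; "qvel": joint speeds; "effort": joint torques, N m; "ee_pos": TCP position; "ee_rot": TCP orientation; "force": force on the tool from outside, world axes, zero at the start; "torque": the same for the moment, N m; "gripper_width": finger opening in mm; "gripper_force": force on a finger pad.
Only numpy, scipy, OpenCV 4.12 (cv2) and the standard library are available. Lean on these libraries where they do the work, as an engineer would, in place of code of your own. Each camera call takes 0.05 s, during which the arm holds its last target. There are 200 camera calls.

## Working session

There is one attempt and no reset: what is moved stays moved. The work goes in short steps, Python scripts to look and compute and a tool call to move; the robot and the scene stay as the last step left them, time stands still between calls to the robot, and variables do not carry over. Pictures are saved under pics/ and viewed, at most 10 in all, crops included, and the job is handed in when it is done.

Besides the shell and the picture viewer there is one more tool, called after ">>>" in YAML: its name, and indented under it one key for each argument. send_rows: Moves the arm, as the interface text tells. Its arguments: {"type":"object","properties":{"motion":{"type":"array"},"squeeze":{"type":"number"}},"required":["motion"]}

```bash
mkdir -p pics; cat > h.py <<'E'
import numpy as np,cv2
from workcell import env,eyes
def grab(n):
    f=eyes.grab_frame(n); return f
def save(f,name,crop=None,s=1):
    im=f["pixels"][:,:,::-1]
    if crop: im=im[crop[1]:crop[3],crop[0]:crop[2]]
    cv2.imwrite("pics/"+name,cv2.resize(im,None,fx=s,fy=s))
def pt(f,u,v):
    d=f["depth"][int(v),int(u)]
    c=np.array([(u-f["cx"])/f["fx"]*d,(v-f["cy"])/f["fy"]*d,d])
    return f["R"].T@(c-f["t"])
E
python3 - <<'E'
from h import *
import pickle
d={}
for n in("scene","top"):
    f=grab(n); d[n]=f; save(f,n+"0.png",s=1.4)
    print(n,f["fx"],f["R"].tolist(),f["t"])
pickle.dump(d,open("f0.pkl","wb"))
print(env.state())
E
```

```text
scene 516.3529227169786 [[0.3004898831754325, -0.9537811794451138, 0.0027003417381739605], [-0.8230272194533573, -0.260724393894454, -0.5046275720442209], [0.48200832580785435, 0.14941302541832693, -0.8633329147479851]] [-150.20106258  569.43884599 1215.47837177]
top 499.20668809750265 [[0.01868180768937626, -0.9998156373854729, -0.004436361227117054], [-0.9980776414141707, -0.018386715109273654, -0.059185728149753244], [0.05909324640416405, 0.00553352934127167, -0.9982371302864096]] [  17.09280862  611.06539036 1398.4429535 ]
{'time_s': 0.1, 'qpos': array([ 6.97294335e+01,  1.83473875e+01,  8.96992322e+01, -1.10210463e-04,
        7.20433708e+01, -1.14589461e+00]), 'qvel': array([-0.06785075, -0.19003205, -0.15669173,  0.13292423,  0.06347916,
        0.03135992]), 'effort': array([-3.43269330e-04, -4.13332629e+01, -2.32511812e+01,  7.28770229e-02,
        4.21249657e-02, -7.64107676e-05]), 'ee_pos': array([188.22870043, 542.84445307, 213.21151683]), 'ee_rot': array([-1.79910025e+02, -1.69488867e-03,  1.60875361e+02]), 'force': array([ 0.55825324,  0.88553672, -0.34506954]), 'torque': array([ 0.00427598, -0.0116218 ,  0.00030518]), 'gripper_force': 0.0, 'gripper_width': 90.86875130404361}
```

View pics/scene0.png

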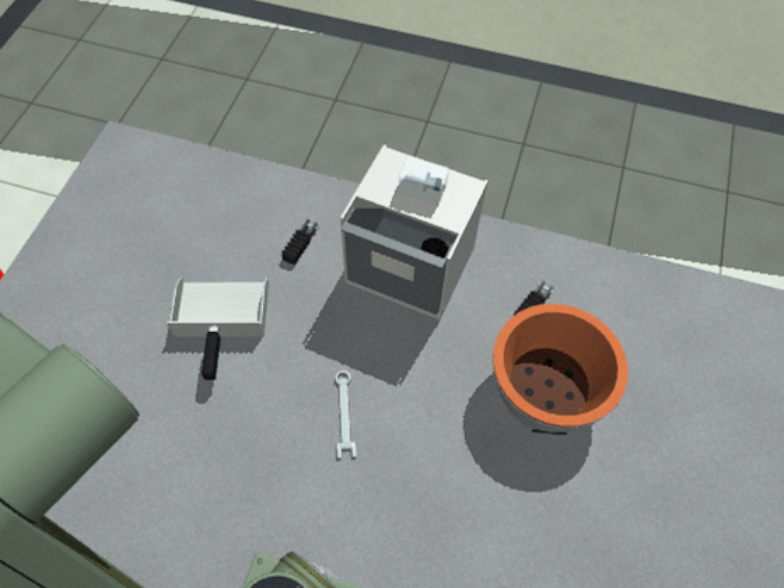

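View pics/top0.png

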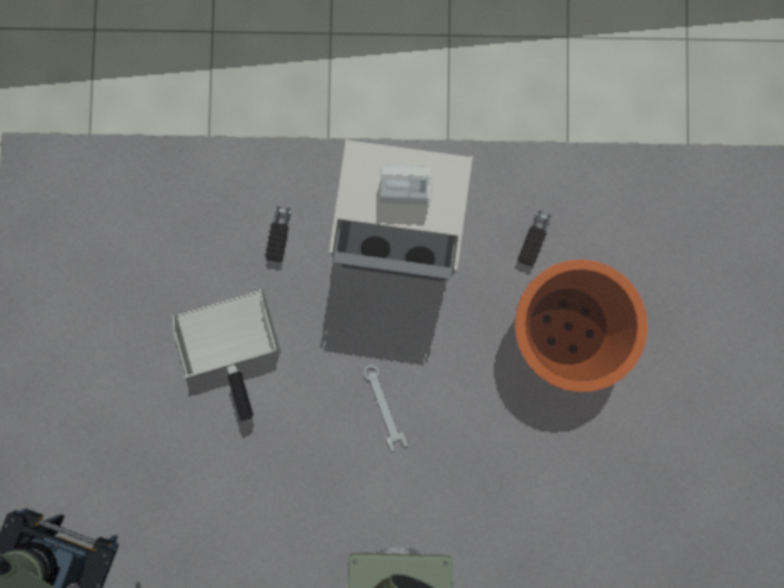

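The scene and top views show the scoop grip at about (239,392) in the 1.4x top picture, the bin's lip from (334,260) to (451,274), and the stove mouth centred near (582,326). The wrench is at (385,410). I'll turn these into positions.

```bash
python3 - <<'E'
from h import *
import pickle
d=pickle.load(open("f0.pkl","rb"))
np.set_printoptions(precision=1,suppress=True)
f=d["top"]
def cloud(f):
    v,u=np.mgrid[:420,:560]; D=f["depth"]
    C=np.stack([(u-f["cx"])/f["fx"]*D,(v-f["cy"])/f["fy"]*D,D],-1)
    return (C-f["t"])@f["R"]
for n in("scene","top"):
    f=d[n];P=cloud(f);I=f["pixels"].astype(int)
    x,y,z=P[...,0],P[...,1],P[...,2]
    ok=f["depth"]>0
    # grip: dark, in box near scoop
    if n=="top":
        ug,vg=239/1.4,392/1.4; g=pt(f,ug,vg)
    near=ok&(np.hypot(x-g[0],y-g[1])<75)&(I.sum(-1)<120)&(z>15)&(z<80)
    q=P[near]; c=q.mean(0); w,V=np.linalg.eigh(np.cov(q[:,:2].T))
    a=V[:,1]*np.sign(V[0,1]); pr=(q[:,:2]-c[:2])@a
    print(n,"grip",g,len(q),c,"ax",np.degrees(np.arctan2(a[1],a[0])),"ends",c[:2]+a*pr.min(),c[:2]+a*pr.max(),"ztop",np.percentile(q[:,2],[5,50,90]))
    # bright scoop
    s=ok&(np.hypot(x-g[0]-100,y-g[1]-20)<170)&(z>8)&(z<80)&(I.sum(-1)>330)
    q=P[s].astype(np.float32); r=cv2.minAreaRect(q[:,:2]); print(" pan",r,cv2.boxPoints(r).tolist())
    # stove rim
    s=ok&(z>122)&(z<140)&(I[...,0]>I[...,2]+60)
    q=P[s]; print(" stove",len(q),cv2.minEnclosingCircle(q[:,:2].astype(np.float32)),q[:,2].mean())
    # housing roof
    s=ok&(z>228)&(z<243)&(x>400)&(I.min(-1)>120)
    q=P[s].astype(np.float32); r=cv2.minAreaRect(q[:,:2]);print(" roof",r,cv2.boxPoints(r).tolist(),np.median(q[:,2]))
f=d["top"]
for name,u,v in[("lipL",336,260),("lipR",450,273),("lipM",393,267),("lump",376,247),("lump",420,257),("wr",372,372),("wr",397,440),("nose",218,307),("pegl",278,240),("pegr",533,245)]:
    print(name,pt(f,u/1.4,v/1.4))
f=d["scene"]
for name,u,v in[("lipL",345,221),("lipR",447,259),("lipM",396,240),("noseL",177,280),("noseR",266,281),("lump",435,245)]:
    print(name,pt(f,u/1.4,v/1.4))
E
```

```text
Traceback (most recent call last):
NameError: name 'g' is not defined
```

```bash
cat >> h.py <<'E'
np.set_printoptions(precision=1,suppress=True)
def cloud(f):
    v,u=np.mgrid[:420,:560]; D=f["depth"]
    C=np.stack([(u-f["cx"])/f["fx"]*D,(v-f["cy"])/f["fy"]*D,D],-1)
    return (C-f["t"])@f["R"]
E
python3 - <<'E'
from h import *
import pickle
d=pickle.load(open("f0.pkl","rb"))
g=pt(d["top"],239/1.4,392/1.4)
for n in("scene","top"):
    f=d[n];P=cloud(f);I=f["pixels"].astype(int)
    x,y,z=P[...,0],P[...,1],P[...,2]
    ok=f["depth"]>0
    near=ok&(np.hypot(x-g[0],y-g[1])<75)&(I.sum(-1)<120)&(z>25)&(z<80)
    q=P[near]; c=q.mean(0); w,V=np.linalg.eigh(np.cov(q[:,:2].T))
    a=V[:,1]*np.sign(V[0,1]); pr=(q[:,:2]-c[:2])@a
    print(n,"grip",g,len(q),c,"ax",np.degrees(np.arctan2(a[1],a[0])),"ends",c[:2]+a*pr.min(),c[:2]+a*pr.max(),"ztop",np.percentile(q[:,2],[5,50,90]))
    s=ok&(np.hypot(x-g[0]-100,y-g[1]-20)<170)&(z>8)&(z<80)&(I.sum(-1)>330)
    q=P[s].astype(np.float32); r=cv2.minAreaRect(q[:,:2]); print(" pan",r,cv2.boxPoints(r).tolist())
    s=ok&(z>122)&(z<140)&(I[...,0]>I[...,2]+60)
    q=P[s]; print(" stove",len(q),cv2.minEnclosingCircle(q[:,:2].astype(np.float32)),q[:,2].mean())
    s=ok&(z>228)&(z<243)&(x>400)&(I.min(-1)>120)
    q=P[s].astype(np.float32); r=cv2.minAreaRect(q[:,:2]);print(" roof",r,cv2.boxPoints(r).tolist(),np.median(q[:,2]))
f=d["top"]
for name,u,v in[("lipL",336,260),("lipR",450,273),("lipM",393,267),("lump",376,247),("lump",420,257),("wr",372,372),("wr",397,440),("nose",218,307),("pegl",278,240),("pegr",533,245)]:
    print(name,pt(f,u/1.4,v/1.4))
f=d["scene"]
for name,u,v in[("lipL",345,221),("lipR",447,259),("lipM",396,240),("noseL",177,280),("noseR",266,281),("lump",435,245)]:
    print(name,pt(f,u/1.4,v/1.4))
E
```

```text
scene grip [421.9 318.3  60.6] 271 [410.1 318.4  57.4] ax 17.786882085015833 ends [369.3 305.3] [459.8 334.4] ztop [46.2 58.7 62.4]Traceback (most recent call last):
  File "<stdin>", line 14, in <module>
cv2.error: OpenCV(4.12.0) /io/opencv/modules/imgproc/src/convhull.cpp:143: error: (-215:Assertion failed) total >= 0 && (depth == CV_32F || depth == CV_32S) in function 'convexHull'
```

```bash
python3 - <<'E'
from h import *
import pickle
d=pickle.load(open("f0.pkl","rb"))
g=pt(d["top"],239/1.4,392/1.4)
def rect(q):
    q=np.ascontiguousarray(q[:,:2],np.float32); 
    if len(q)<5: return len(q)
    return np.round(cv2.boxPoints(cv2.minAreaRect(q)),0).tolist()
for n in("scene","top"):
    f=d[n];P=cloud(f);I=f["pixels"].astype(int)
    x,y,z=P[...,0],P[...,1],P[...,2]
    ok=f["depth"]>0
    near=ok&(np.hypot(x-g[0],y-g[1])<75)&(I.sum(-1)<120)&(z>25)&(z<80)
    q=P[near]; c=q.mean(0); w,V=np.linalg.eigh(np.cov(q[:,:2].T))
    a=V[:,1]*np.sign(V[0,1]); pr=(q[:,:2]-c[:2])@a
    print(n,"grip",len(q),c,"ax",np.degrees(np.arctan2(a[1],a[0])),"ends",c[:2]+a*pr.min(),c[:2]+a*pr.max())
    s=ok&(np.hypot(x-g[0]-100,y-g[1]-20)<170)&(z>8)&(z<80)&(I.sum(-1)>330)
    print(" pan",rect(P[s]))
    s=ok&(z>122)&(z<140)&(I[...,0]>I[...,2]+60)
    q=P[s]; print(" stove",len(q),cv2.minEnclosingCircle(np.ascontiguousarray(q[:,:2],np.float32)),q[:,2].mean())
    s=ok&(z>228)&(z<243)&(x>400)&(I.min(-1)>120)
    q=P[s];print(" roof",rect(q),np.median(q[:,2]))
f=d["top"]
for name,u,v in[("lipL",336,260),("lipR",450,273),("lipM",393,267),("lump",376,247),("lump",420,257),("wr",372,372),("wr",397,440),("nose",218,307),("pegl",278,240),("pegr",533,245)]:
    print(name,pt(f,u/1.4,v/1.4))
f=d["scene"]
for name,u,v in[("lipL",345,221),("lipR",447,259),("lipM",396,240),("noseL",177,280),("noseR",266,281),("lump",435,245)]:
    print(name,pt(f,u/1.4,v/1.4))
E
```

```text
scene grip 271 [410.1 318.4  57.4] ax 17.786882085015833 ends [369.3 305.3] [459.8 334.4]
 pan [[319.0, 339.0], [546.0, 170.0], [719.0, 402.0], [492.0, 571.0]]
 stove 2057 ((565.0869750976562, -326.3059997558594), 124.97308349609375) 128.8458291047823
 roof [[637.0, -83.0], [849.0, -110.0], [877.0, 111.0], [665.0, 138.0]] 234.73533862084335
top grip 137 [410.2 313.7  59.2] ax 14.499034123724613 ends [371.9 303.8] [458.7 326.2]
 pan [[353.0, 460.0], [412.0, 162.0], [707.0, 220.0], [648.0, 518.0]]
 stove 2075 ((563.9580688476562, -329.8321228027344), 123.47239685058594) 130.74055048757558
 roof [[653.0, -88.0], [852.0, -113.0], [879.0, 108.0], [680.0, 133.0]] 235.4362530564533
lipL [665.4 121.1 225.3]
lipR [646.5 -77.1 224.2]
lipM [655.2  21.9 223.4]
lump [709.4  56.   76.5]
lump [690.7 -30.   81.9]
wr [463.   61.    1.9]
wr [328.1   7.7  11.2]
nose [589.6 378.7   5.4]
pegl [726.7 256.   27.4]
pegr [ 726.2 -260.5   24.5]
lipL [686.2 128.5 218.8]
lipR [664.3 -78.4 214.4]
lipM [802.9  57.8  24.9]
noseL [576.2 484.4  -1. ]
noseR [616.8 289.3  28.1]
lump [782.  -33.2  75.2]
```

>>> send_rows:
  motion:
    - [0.984, -0.986, 0.212, 0, 0, 0.2, -1]
    - [0.984, -0.986, 0.212, 0, 0, 0.2, -1]
    - [0.984, -0.986, 0.212, 0, 0, 0.2, -1]
    - [0.984, -0.986, 0.212, 0, 0, 0.2, -1]
    - [0.984, -0.986, 0.212, 0, 0, 0.2, -1]
    - [0.984, -0.986, 0.212, 0, 0, 0.2, -1]
    - [0.984, -0.986, 0.212, 0, 0, 0.2, -1]
    - [0.984, -0.986, 0.212, 0, 0, 0.2, -1]
    - [0.984, -0.986, 0.212, 0, 0, 0.2, -1]
    - [0.984, -0.986, 0.212, 0, 0, 0.2, -1]
    - [0.984, -0.986, 0.212, 0, 0, 0.2, -1]
    - [0.984, -0.986, 0.212, 0, 0, 0.2, -1]
    - [0.984, -0.986, 0.212, 0, 0, 0.2, -1]

```text
time_s: 1.72
ee_pos: [681.0, 49.0, 318.6]
ee_rot: [-180.0, -0.1, 172.7]
force: [-0.1, 0.6, -0.0]
gripper_width: 0.5
gripper_force: 0.0
```

```bash
cat >> h.py <<'E'
from scipy.spatial.transform import Rotation as Ro
def wcloud():
    s=env.state(); f=eyes.grab_frame("wrist")
    R=Ro.from_euler("xyz",s["ee_rot"],degrees=True).as_matrix()
    v,u=np.mgrid[:420,:560]; D=f["depth"]
    C=np.stack([(u-f["cx"])/f["fx"]*D,(v-f["cy"])/f["fy"]*D,D],-1)
    T=f["T_tool_cam"]; P=(C@T[:3,:3].T+T[:3,3])@R.T+s["ee_pos"]
    return f,P
E
python3 - <<'E'
from h import *
f,P=wcloud(); save(f,"w1.png",s=1)
print(f["T_tool_cam"])
np.save("w1.npy",P)
E
```

```text
[[  -0.    -1.    -0.2   68.9]
 [   1.    -0.    -0.    -0. ]
 [   0.    -0.2    1.  -171.8]
 [   0.     0.     0.     1. ]]
```

View pics/w1.png

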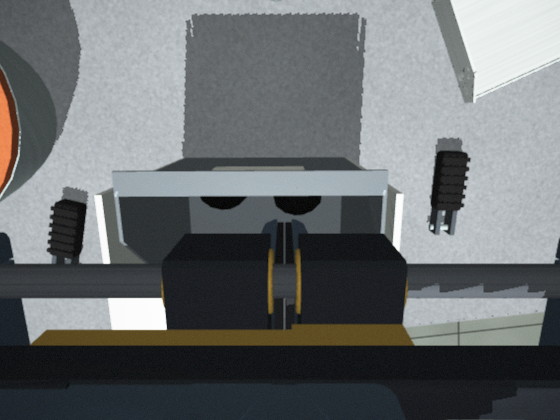

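The wrist view shows the lip's band between rows 171 and 195, columns 113 to 387. Two lumps lie near rows 200, and the slot is free under the fingers.

```bash
python3 - <<'E'
from h import *
P=np.load("w1.npy")
for u,v in[(118,173),(382,173),(118,191),(382,191),(250,173),(250,191),(250,182),(100,215),(400,215)]: print(u,v,P[v,u])
E
```

```text
118 173 [639.1 -70.4 222.8]
382 173 [664.2 124.7 222.5]
118 191 [652.5 -73.8 222.4]
382 191 [677.9 123.8 222.5]
250 173 [651.4  27.3 224.1]
250 191 [665.2  25.  222.3]
250 182 [658.4  26.  222.3]
100 215 [666.6 -85.1 234.7]
400 215 [694.5 132.7 234.9]
```

>>> send_rows:
  motion:
    - [0.031, -0.057, 0, 0, 0, 0, -1]
    - [0.031, -0.057, -0.08, 0, 0, 0, -1]
    - [0.031, -0.057, -0.16, 0, 0, 0, -1]
    - [0.031, -0.057, -0.25, 0, 0, 0, -1]
    - [0.031, -0.057, -0.25, 0, 0, 0, -1]

```text
time_s: 2.4
ee_pos: [692.5, 23.3, 191.2]
ee_rot: [-180.0, -0.5, 173.0]
force: [-0.5, 0.4, 0.1]
gripper_width: 0.4
gripper_force: 0.0
```

```bash
python3 - <<'E'
import numpy as np
c=np.array([695.8,21.7,195])
for t in list(range(0,84,5))+[83,83]:
    a=np.radians(t);d=2+2*t/83
    s=170*np.sin(a)-4*np.cos(a)-16+d*np.cos(a);h=22+170*np.cos(a)+4*np.sin(a)-d*np.sin(a)
    p=np.array([664-.992*s,25.7+.127*s,h]);print(t,((p-c)/500).round(3).tolist())
E
```

```text
0 [-0.028, 0.003, -0.006]
5 [-0.058, 0.007, -0.007]
10 [-0.087, 0.011, -0.011]
15 [-0.116, 0.015, -0.017]
20 [-0.144, 0.018, -0.025]
25 [-0.172, 0.022, -0.037]
30 [-0.198, 0.025, -0.05]
35 [-0.223, 0.028, -0.066]
40 [-0.247, 0.031, -0.084]
45 [-0.269, 0.034, -0.104]
50 [-0.289, 0.037, -0.126]
55 [-0.307, 0.039, -0.15]
60 [-0.323, 0.041, -0.175]
65 [-0.337, 0.043, -0.202]
70 [-0.349, 0.044, -0.229]
75 [-0.358, 0.046, -0.258]
80 [-0.364, 0.046, -0.287]
83 [-0.367, 0.047, -0.305]
83 [-0.367, 0.047, -0.305]
```

>>> send_rows:
  motion:
    - [-0.028, 0.003, -0.006, 0, 0, 0, -1]
    - [-0.058, 0.007, -0.007, 0, 0, 0, -1]
    - [-0.087, 0.011, -0.011, 0, 0, 0, -1]
    - [-0.116, 0.015, -0.017, 0, 0, 0, -1]
    - [-0.144, 0.018, -0.025, 0, 0, 0, -1]
    - [-0.172, 0.022, -0.037, 0, 0, 0, -1]
    - [-0.198, 0.025, -0.05, 0, 0, 0, -1]
    - [-0.223, 0.028, -0.066, 0, 0, 0, -1]
    - [-0.247, 0.031, -0.084, 0, 0, 0, -1]
    - [-0.269, 0.034, -0.104, 0, 0, 0, -1]
    - [-0.289, 0.037, -0.126, 0, 0, 0, -1]
    - [-0.307, 0.039, -0.15, 0, 0, 0, -1]
    - [-0.323, 0.041, -0.175, 0, 0, 0, -1]
    - [-0.337, 0.043, -0.202, 0, 0, 0, -1]
    - [-0.349, 0.044, -0.229, 0, 0, 0, -1]
    - [-0.358, 0.046, -0.258, 0, 0, 0, -1]
    - [-0.364, 0.046, -0.287, 0, 0, 0, -1]
    - [-0.367, 0.047, -0.305, 0, 0, 0, -1]
    - [-0.367, 0.047, -0.305, 0, 0, 0, -1]

```text
time_s: 4.78
ee_pos: [514.5, 45.8, 46.5]
ee_rot: [180.0, 0.3, 173.0]
force: [-3.1, -2.5, 11.1]
gripper_width: 0.3
gripper_force: 5.5
```

>>> send_rows:
  motion:
    - [0, 0, -0.014, 0, 0, 0, -1]
    - [0, 0, -0.014, 0, 0, 0, -1]
    - [0, 0, 0.1, 0, 0, 0, -1]
    - [0, 0, 0.22, 0, 0, 0, -1]
    - [0, 0.1, 0.34, 0, 0, 0, 0]
    - [-0.1, 0.22, 0.4, 0, 0, 0.1, 1]
    - [-0.15, 0.35, 0.4, 0, 0, 0.2, 1]
    - [-0.2, 0.45, 0.4, 0, 0, 0.3, 1]
    - [-0.2, 0.53, 0.4, 0, 0, 0.37, 1]
    - [-0.2, 0.53, 0.4, 0, 0, 0.37, 1]
    - [-0.2, 0.53, 0.4, 0, 0, 0.37, 1]

```text
time_s: 6.15
ee_pos: [412.3, 310.9, 244.0]
ee_rot: [180.0, 0.1, -164.8]
force: [0.5, 0.2, -0.7]
gripper_width: 67.8
gripper_force: 0.0
```

```bash
python3 - <<'E'
from h import *
print(env.state()["ee_pos"],env.state()["ee_rot"])
f,P=wcloud(); save(f,"w2.png"); np.save("w2.npy",P)
f=grab("top"); save(f,"top2.png",(220,130,480,330),3); np.save("t2.npy",cloud(f)); print(pt(f,1,1))
E
```

```text
[412.3 310.9 244. ] [ 180.     0.1 -164.8]
[1596.9 1302.1 -756.3]
```

View pics/w2.png

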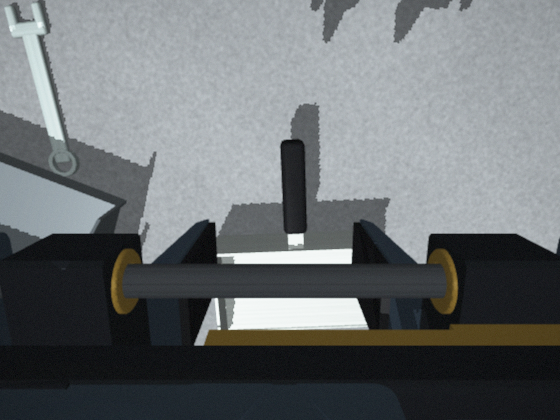

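View pics/top2.png

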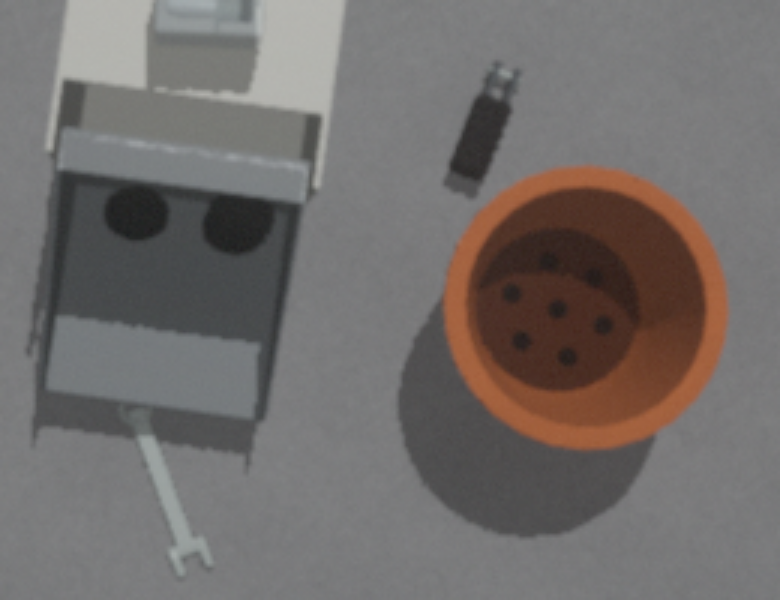

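The grip bar spans (291,143) to (295,232) in the wrist view, and the top crop shows the bin fully out. Two dark lumps are visible at its far end, and the third may be hidden under the overhanging back wall.

```bash
python3 - <<'E'
from h import *
P=np.load("w2.npy")
for u,v in[(291,146),(292,165),(293,190),(294,210),(295,228),(285,190),(302,190),(228,262),(350,262),(212,240),(368,240)]: print(u,v,P[v,u])
m=np.zeros(P.shape[:2],bool); m[138:236,278:310]=1
q=P[m&(P[...,2]>50)&(P[...,2]<70)]
q2=np.ascontiguousarray(q[:,:2],np.float32); r=cv2.minAreaRect(q2); print(r, np.median(q[:,2]))
P=np.load("t2.npy")
def A(u,v): return P[130+v//3,220+u//3]
for n,u,v in[("panel low L",60,360),("panel low R",250,390),("edge",50,388),("edgeR",252,414),("inner",165,250),("inner2",160,290),("lump",136,212),("lump",238,222),("bw",190,165),("bwL",70,150),("bwR",295,180)]: print(n,A(u,v))
E
```

```text
291 146 [345.4 293.2 415.6]
292 165 [390.9 313.7  61.9]
293 190 [414.8 321.3  61.3]
294 210 [434.6 327.9  60.9]
295 228 [453.1 334.1  59.8]
285 190 [417.  313.7  60.9]
302 190 [412.9 330.3  58.9]
228 262 [532.5 273.3   5.2]
350 262 [494.4 416.9   3.9]
212 240 [410.4 275.5 253.4]
368 240 [385.8 340.5 272.4]
((415.39813232421875, 321.7254333496094), (99.435302734375, 23.953123092651367), 17.493227005004883) 60.472143431624545
panel low L [507.  131.8  47.5]
panel low R [482.8 -42.8  50.8]
edge [482.  142.2  48. ]
edgeR [460.9 -45.9  50.5]
inner [612.5  37.1  28.5]
inner2 [575.5  41.9  37.2]
lump [644.2  64.3  81.1]
lump [631.4 -26.6 126.1]
bw [671.9  16.6 201.2]
bwL [682.1 115.7 205. ]
bwR [660.8 -70.2 203.4]
```

>>> send_rows:
  motion:
    - [0.035, 0.031, -0.12, 0, 0, 0.043, 1]
    - [0.035, 0.031, -0.24, 0, 0, 0.043, 1]
    - [0.035, 0.031, -0.34, 0, 0, 0.043, 1]
    - [0.035, 0.031, -0.41, 0, 0, 0.043, 1]
    - [0.035, 0.031, -0.438, 0, 0, 0.043, 1]
    - [0.035, 0.031, -0.438, 0, 0, 0.043, 1]
    - [0.035, 0.031, -0.438, 0, 0, 0.043, -1]
    - [0.035, 0.031, -0.438, 0, 0, 0.043, -1]
    - [0.035, 0.031, -0.438, 0, 0, 0.043, -1]
    - [0.035, 0.031, -0.438, 0, 0, 0.043, -1]
    - [0.035, 0.031, -0.438, 0, 0, 0.043, -1]
    - [0.035, 0.031, -0.438, 0, 0, 0.043, -1]
    - [0.035, 0.031, -0.438, 0, 0, 0.043, -1]
    - [0.035, 0.031, -0.438, 0, 0, 0.043, -1]
  squeeze: 60

```text
time_s: 8.0
ee_pos: [429.8, 325.8, 23.4]
ee_rot: [180.0, -0.0, -162.3]
force: [0.8, 0.0, -0.5]
gripper_width: 23.6
gripper_force: 60.0
```

```bash
cat > g.py <<'E'
import numpy as np
from scipy.spatial.transform import Rotation as Ro
H=np.array([664,24.5,22.]);TH=np.radians(6.92);YB=-7.3;K=23.4
def axes(yaw,ph):
    y,p=np.radians([yaw,ph]);h=np.array([np.cos(y),np.sin(y),0]);z=np.array([0,0,1.])
    return h*np.cos(p)-z*np.sin(p), h*np.sin(p)+z*np.cos(p)
def Rt(yaw,ph):
    f,u=axes(yaw,ph); return np.c_[-f,np.cross(u,f),-u]
def tcp(N,yaw,ph,L=180): f,u=axes(yaw,ph); return N-L*f+K*u
def bin_(a,b,ph):
    f,u=axes(YB,6.92); return (tcp(H-a*f+b*u,YB,ph),YB,ph)
def rows(c,ts):
    for t in ts:
        w=(Ro.from_matrix(Rt(*t[1:])@Rt(*c[1:]).T)).as_rotvec(degrees=True)/60
        print(np.r_[(t[0]-c[0])/500,w].round(3).tolist(),"  ",t[0].round(1))
E
python3 - <<'E'
from g import *
c=(np.array([429.8,326.4,25]),17.7,0)
print("lift/pre");rows(c,[(np.array([429.8,326.4,240]),17.7,0),bin_(110,140,9.4)])
p=bin_(110,140,9.4); print("ins");rows(p,[bin_(110,60,9.4),bin_(105,4,9.4),bin_(80,3.5,9.4),bin_(60,3.5,9.4),bin_(40,3.5,9.4),bin_(25,3.5,9.4),bin_(10,3.5,9.4)])
E
```

```text
lift/pre
[0.0, 0.0, 0.43, 0.0, 0.0, 0.0]    [429.8 326.4 240. ]
[-0.059, -0.536, 0.403, -0.014, 0.157, -0.416]    [400.1  58.3 226.7]
ins
[-0.019, 0.002, -0.159, 0.0, 0.0, 0.0]    [390.5  59.5 147.3]
[-0.023, 0.003, -0.271, 0.0, 0.0, 0.0]    [388.7  59.8  91.1]
[0.026, -0.003, -0.278, 0.0, 0.0, 0.0]    [413.3  56.6  87.6]
[0.066, -0.008, -0.283, 0.0, 0.0, 0.0]    [433.   54.1  85.2]
[0.105, -0.013, -0.288, 0.0, 0.0, 0.0]    [452.7  51.6  82.8]
[0.135, -0.017, -0.291, 0.0, 0.0, 0.0]    [467.4  49.7  81. ]
[0.164, -0.021, -0.295, 0.0, 0.0, 0.0]    [482.2  47.8  79.2]
```

>>> send_rows:
  motion:
    - [0, 0, 0.04, 0, 0, 0, -1]
    - [0, 0, 0.12, 0, 0, 0, -1]
    - [0, 0, 0.22, 0, 0, 0, -1]
    - [0, 0, 0.33, 0, 0, 0, -1]
    - [0, 0, 0.43, 0, 0, 0, -1]
    - [-0.01, -0.1, 0.43, 0, 0.03, -0.08, -1]
    - [-0.02, -0.2, 0.43, 0, 0.06, -0.16, -1]
    - [-0.04, -0.3, 0.43, -0.005, 0.09, -0.24, -1]
    - [-0.05, -0.4, 0.42, -0.01, 0.12, -0.32, -1]
    - [-0.059, -0.48, 0.41, -0.014, 0.157, -0.38, -1]
    - [-0.059, -0.536, 0.403, -0.014, 0.157, -0.416, -1]
    - [-0.059, -0.536, 0.403, -0.014, 0.157, -0.416, -1]
    - [-0.059, -0.536, 0.403, -0.014, 0.157, -0.416, -1]

```text
time_s: 9.62
ee_pos: [400.1, 58.1, 224.7]
ee_rot: [180.0, -9.4, 172.6]
force: [-0.4, -0.3, -3.8]
gripper_width: 23.5
gripper_force: 60.0
```

```bash
python3 - <<'E'
from h import *
s=env.state();print(s["ee_pos"],s["ee_rot"],s["gripper_width"])
f=grab("top"); save(f,"top3.png",(200,130,400,330),3); np.save("t3.npy",cloud(f))
f=grab("scene"); np.save("s3.npy",cloud(f)); 
save(f,"sc3.png",(200,100,400,300),3)
E
```

```text
[400.1  58.1 224.7] [180.   -9.4 172.6] 23.481517009421236
```

View pics/top3.png

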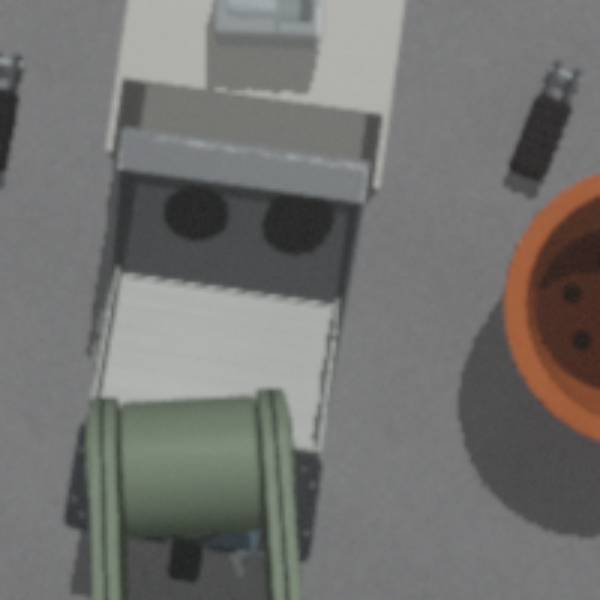

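The top crop shows the scoop's nose edge from (123,272) to (340,300), lined up with the open bin; the lumps are at (196,213) and (298,225).

```bash
python3 - <<'E'
from h import *
from g import *
P=np.load("t3.npy")
A=lambda u,v:P[130+v//3,200+u//3]
for n,u,v in[("nL",128,279),("nM",230,292),("nR",330,305),("lump",196,213),("lump",298,225),("lumpR",325,230)]: print(n,A(u,v))
f,u=axes(YB,6.92);print("N",H-110*f+140*u)
l=axes(YB,0)[0]; 
# bin side wall tops: points with 60<z<190 between lateral +-95..115
loc=P-H; along=loc@np.array([*l[:2],0]); lat=loc@np.array([-l[1],l[0],0])
z=P[...,2]
m=(z>196)&(z<212)&(along>-45)&(along<25)&(abs(lat)<140)
q=lat[m];print("backwall lat",np.percentile(q,[1,99]))
m=(along>-100)&(along<-40)&(z>90)&(z<190)&(abs(lat)<130)
q=lat[m];print("sides",np.percentile(q[q<0],[2,50,98]),np.percentile(q[q>0],[2,50,98]))
m=(along>-230)&(along<-112)&(z>150)&(z<215)&(abs(lat)<130)
q=lat[m];print("scoop lat",np.percentile(q,[1,99]))
E
```

```text
nL [576.7 117.8 179. ]
nM [568.3  32.2 175.4]
nR [559.7 -53.3 179.9]
lump [641.6  64.3  80.1]
lump [629.2 -26.8 120.2]
lumpR [627.4 -50.9 114.8]
N [572.4  36.2 174.2]
backwall lat [-104.2  100.3]
sides [-105.   -71.2   -3.8] [  2.9  77.1 100.1]
scoop lat [-93.1  86.8]
```

>>> send_rows:
  motion:
    - [-0.019, 0.002, -0.1, 0, 0, 0, -1]
    - [-0.019, 0.002, -0.18, 0, 0, 0, -1]
    - [-0.02, 0.002, -0.24, 0, 0, 0, -1]
    - [-0.023, 0.003, -0.271, 0, 0, 0, -1]
    - [0.0, 0.0, -0.275, 0, 0, 0, -1]
    - [0.026, -0.003, -0.278, 0, 0, 0, -1]
    - [0.046, -0.005, -0.28, 0, 0, 0, -1]
    - [0.066, -0.008, -0.283, 0, 0, 0, -1]
    - [0.086, -0.01, -0.285, 0, 0, 0, -1]
    - [0.105, -0.013, -0.288, 0, 0, 0, -1]
    - [0.12, -0.015, -0.29, 0, 0, 0, -1]
    - [0.135, -0.017, -0.291, 0, 0, 0, -1]

```text
time_s: 11.22
ee_pos: [467.9, 49.2, 79.1]
ee_rot: [180.0, -9.4, 172.6]
force: [-0.9, -0.1, -5.0]
gripper_width: 23.7
gripper_force: 60.0
```

>>> send_rows:
  motion:
    - [0, 0, -0.008, 0, 0, 0, -1]
    - [0.01, -0.001, -0.01, 0, 0, 0, -1]
    - [0.02, -0.003, -0.011, 0, 0, 0, -1]
    - [0.029, -0.004, -0.012, 0, 0, 0, -1]
    - [0.029, -0.004, -0.012, 0, 0, 0, -1]

```text
time_s: 11.85
ee_pos: [483.9, 47.2, 73.8]
ee_rot: [180.0, -9.2, 172.6]
force: [0.6, -0.1, 0.1]
gripper_width: 23.7
gripper_force: 60.0
```

```bash
python3 - <<'E'
from h import *
s=env.state();print(s["ee_pos"],s["force"])
f=grab("top"); P=cloud(f);np.save("t4.npy",P)
g=grab("scene"); np.save("s4.npy",cloud(g)); 
a=cv2.resize(f["pixels"][140:290,210:360,::-1],None,fx=2.6,fy=2.6)
b=cv2.resize(g["pixels"][130:280,200:350,::-1],None,fx=2.6,fy=2.6)
cv2.imwrite("pics/c4.png",np.hstack([a,b]))
E
```

```text
[483.9  47.2  73.8] [ 0.6 -0.1  0.1]
```

View pics/c4.png

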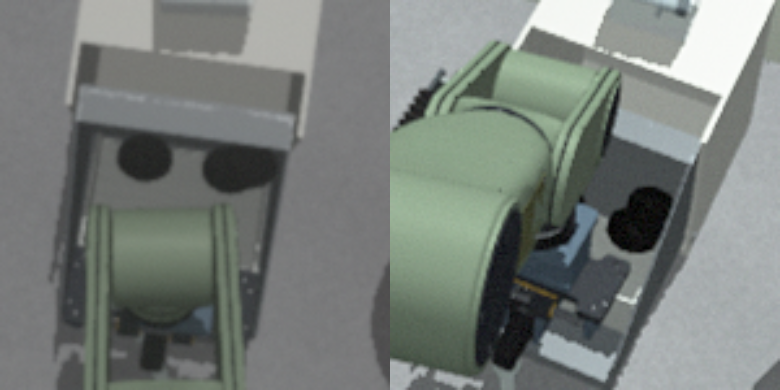

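The top crop (left) shows the lumps at (145,155), (225,170) and (258,170), with pan floor visible around them. I'll push on to the back, then tilt the nose up.

>>> send_rows:
  motion:
    - [0.008, -0.001, -0.001, 0, 0, 0, -1]
    - [0.014, -0.002, -0.002, 0, 0, 0, -1]
    - [0.014, -0.002, -0.002, 0, 0, 0, -1]

```text
time_s: 12.32
ee_pos: [487.0, 46.3, 72.4]
ee_rot: [-180.0, -9.7, 172.7]
force: [-7.0, 0.0, 5.8]
gripper_width: 23.6
gripper_force: 60.0
```

```bash
python3 - <<'E'
from g import *
c=(np.array([488.9,46.7,74]),-7.3,9.4)
rows(c,[bin_(*t) for t in[(5,12,5),(7,24,1),(9,36,-3),(11,47,-7),(13,58,-11),(16,69,-15),(20,80,-19),(30,90,-23),(45,100,-25),(60,110,-25),(65,160,-25),(65,210,-25)]])
E
```

```text
[-0.008, 0.002, -0.001, -0.009, -0.073, 0.0]    [484.7  47.5  73.5]
[-0.014, 0.002, -0.002, -0.018, -0.139, 0.0]    [481.9  47.8  73.2]
[-0.018, 0.003, -0.002, -0.026, -0.205, 0.0]    [479.9  48.1  72.8]
[-0.02, 0.003, -0.005, -0.035, -0.271, 0.0]    [478.7  48.2  71.3]
[-0.021, 0.003, -0.008, -0.043, -0.337, 0.0]    [478.4  48.3  69.8]
[-0.022, 0.003, -0.011, -0.052, -0.403, 0.0]    [478.   48.3  68.4]
[-0.023, 0.003, -0.013, -0.06, -0.469, 0.0]    [477.5  48.4  67.3]
[-0.034, 0.005, -0.016, -0.069, -0.536, 0.0]    [471.8  49.1  66.2]
[-0.058, 0.008, -0.004, -0.073, -0.569, 0.0]    [460.   50.6  71.8]
[-0.085, 0.011, 0.019, -0.073, -0.569, 0.0]    [446.4  52.4  83.6]
[-0.083, 0.011, 0.12, -0.073, -0.569, 0.0]    [447.5  52.2 133.8]
[-0.071, 0.01, 0.219, -0.073, -0.569, 0.0]    [453.5  51.5 183.4]
```

>>> send_rows:
  motion:
    - [-0.006, 0.001, 0.004, -0.009, -0.073, 0, -1]
    - [-0.012, 0.002, 0.006, -0.018, -0.139, 0, -1]
    - [-0.018, 0.003, 0.006, -0.026, -0.205, 0, -1]
    - [-0.02, 0.003, 0.005, -0.035, -0.271, 0, -1]
    - [-0.021, 0.003, 0.003, -0.043, -0.337, 0, -1]
    - [-0.022, 0.003, 0.0, -0.052, -0.403, 0, -1]
    - [-0.023, 0.003, -0.003, -0.06, -0.469, 0, -1]
    - [-0.034, 0.005, -0.004, -0.069, -0.536, 0, -1]
    - [-0.058, 0.008, 0.004, -0.073, -0.569, 0, -1]
    - [-0.085, 0.011, 0.03, -0.073, -0.569, 0, -1]
    - [-0.085, 0.011, 0.03, -0.073, -0.569, 0, -1]

```text
time_s: 13.7
ee_pos: [444.5, 51.3, 86.3]
ee_rot: [-179.9, 24.8, 172.6]
force: [0.5, -0.2, -5.3]
gripper_width: 24.0
gripper_force: 60.0
```

```bash
python3 - <<'E'
from h import *
s=env.state();print(s["ee_pos"],s["ee_rot"],s["force"],s["qpos"],s["torque"])
f=grab("top"); g=grab("scene")
a=cv2.resize(f["pixels"][140:290,210:360,::-1],None,fx=2.6,fy=2.6)
b=cv2.resize(g["pixels"][130:280,200:350,::-1],None,fx=2.6,fy=2.6)
cv2.imwrite("pics/c5.png",np.hstack([a,b]))
E
```

```text
[444.5  51.3  86.3] [-179.9   24.8  172.6] [ 0.5 -0.2 -5.3] [ 10.8   6.4 134.  -25.8  17.6 -48.7] [ 0.2  1.1 -0. ]
```

View pics/c5.png

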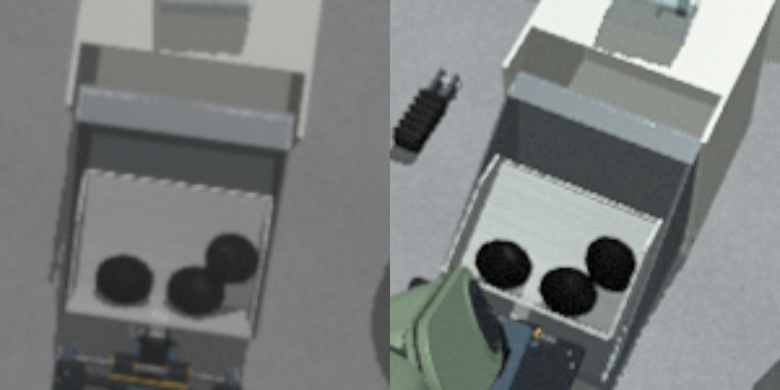

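All three lumps lie in the pan, at (125,278), (195,290) and (232,257) in the left crop, so I'll lift and carry them to the stove.

```bash
python3 - <<'E'
from g import *
c=(np.array([446.4,52.2,89]),-7.3,-25)
S=np.array([564.5,-328,0]);Y=-30.2
f0,_=axes(Y,0);left=np.array([-f0[1],f0[0],0])
def st(d,z,ph): return (tcp(S-d*f0+14*left+np.array([0,0,z]),Y,ph),Y,ph)
print("lift+swing")
up=(np.array([446.4,52.2,255]),-7.3,-20); p=st(45,215,-12)
print(p[0]); rows(c,[(np.array([446.4,52.2,170]),-7.3,-25),up,p])
print("dump"); q=[st(38,170,-6)]+[st(35,152,x) for x in range(-2,48,5)]+[st(35,160,55)]
rows(p,q)
E
```

```text
lift+swing
[ 376.27520251 -202.25200024  200.46454951]
[0.0, 0.0, 0.162, 0.0, 0.0, 0.0]    [446.4  52.2 170. ]
[0.0, 0.0, 0.332, 0.011, 0.083, -0.0]    [446.4  52.2 255. ]
[-0.14, -0.509, 0.223, 0.07, 0.207, -0.38]    [ 376.3 -202.3  200.5]
dump
[0.011, -0.007, -0.052, 0.05, 0.086, 0.0]    [ 381.9 -205.5  174.5]
[0.018, -0.01, -0.063, 0.084, 0.144, 0.0]    [ 385.1 -207.4  169.1]
[0.021, -0.012, -0.031, 0.126, 0.216, -0.0]    [ 387.  -208.5  184.8]
[0.028, -0.016, -0.0, 0.168, 0.288, 0.0]    [ 390.1 -210.3  200.2]
[0.036, -0.021, 0.03, 0.21, 0.36, -0.0]    [ 394.3 -212.7  215.3]
[0.047, -0.027, 0.059, 0.252, 0.432, -0.0]    [ 399.6 -215.8  229.9]
[0.059, -0.035, 0.087, 0.293, 0.504, 0.0]    [ 406.  -219.5  243.9]
[0.074, -0.043, 0.113, 0.335, 0.576, 0.0]    [ 413.4 -223.9  257.2]
[0.091, -0.053, 0.138, 0.377, 0.648, 0.0]    [ 421.8 -228.8  269.7]
[0.11, -0.064, 0.162, 0.419, 0.72, 0.0]    [ 431.2 -234.2  281.3]
[0.13, -0.076, 0.183, 0.461, 0.792, 0.0]    [ 441.3 -240.1  291.9]
[0.185, -0.108, 0.241, 0.562, 0.965, 0.0]    [ 468.6 -256.   320.9]
```

>>> send_rows:
  motion:
    - [0, 0, 0.03, 0, 0, 0, -1]
    - [0, 0, 0.08, 0, 0, 0, -1]
    - [0, 0, 0.15, 0, 0, 0, -1]
    - [0, 0, 0.22, 0.003, 0.025, 0, -1]
    - [0, 0, 0.29, 0.007, 0.055, 0, -1]
    - [0, 0, 0.332, 0.011, 0.083, 0, -1]
    - [-0.01, -0.03, 0.332, 0.014, 0.09, -0.02, -1]
    - [-0.025, -0.08, 0.332, 0.018, 0.1, -0.06, -1]
    - [-0.04, -0.14, 0.332, 0.024, 0.11, -0.1, -1]
    - [-0.06, -0.21, 0.332, 0.03, 0.12, -0.15, -1]
    - [-0.08, -0.28, 0.332, 0.037, 0.135, -0.2, -1]
    - [-0.1, -0.35, 0.32, 0.045, 0.155, -0.26, -1]
    - [-0.12, -0.42, 0.29, 0.055, 0.175, -0.31, -1]
    - [-0.13, -0.47, 0.26, 0.062, 0.19, -0.35, -1]
    - [-0.138, -0.5, 0.235, 0.068, 0.202, -0.37, -1]
    - [-0.14, -0.509, 0.223, 0.07, 0.207, -0.38, -1]
    - [-0.14, -0.509, 0.223, 0.07, 0.207, -0.38, -1]

```text
time_s: 15.92
ee_pos: [376.7, -202.7, 198.1]
ee_rot: [180.0, 11.9, 149.7]
force: [-0.5, -0.6, -6.4]
gripper_width: 24.0
gripper_force: 60.0
```

```bash
python3 - <<'E'
from h import *
s=env.state();print(s["ee_pos"],s["ee_rot"],s["force"],s["qpos"])
f=grab("top"); g=grab("scene")
a=cv2.resize(f["pixels"][150:300,320:470,::-1],None,fx=2.6,fy=2.6)
b=cv2.resize(g["pixels"][190:340,310:460,::-1],None,fx=2.6,fy=2.6)
cv2.imwrite("pics/c6.png",np.hstack([a,b])); np.save("t6.npy",cloud(f))
E
```

```text
[ 376.7 -202.7  198.1] [180.   11.9 149.7] [-0.5 -0.6 -6.4] [-29.7  -0.5 116.5  -0.1  52.1 -89.4]
```

View pics/c6.png

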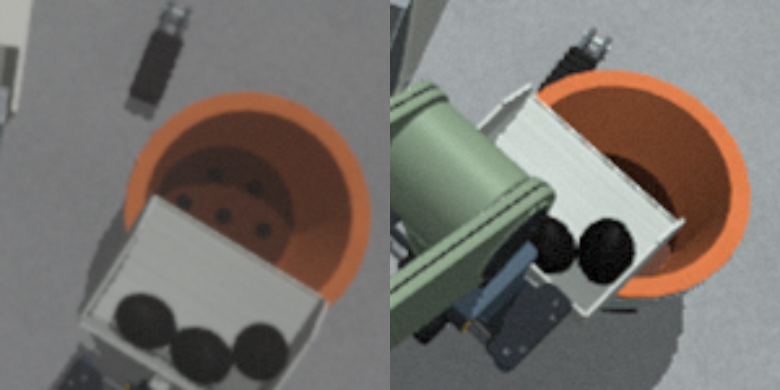

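The three lumps sit in the pan over the stove at (147,320), (200,355) and (262,350) in the left crop, and the nose edge runs from (157,197) to (325,302). I'll check the nose in 3D before dumping.

```bash
python3 - <<'E'
from h import *
from g import *
P=np.load("t6.npy")
A=lambda u,v:P[int(150+v/2.6),int(320+u/2.6)]
S=np.array([564.5,-328,0]);f0,_=axes(-30.2,0);left=np.array([-f0[1],f0[0],0])
for u,v in[(160,204),(241,256),(318,305),(147,320),(200,355),(262,350)]:
    p=A(u,v);print(p,"fwd",(p-S)@f0,"left",(p-S)@left)
E
```

```text
[ 569.3 -223.7  216.5] fwd -48.34757011195818 left 92.53323737085701
[ 522.1 -297.8  221.6] fwd -51.78808025235317 left 4.750885558203123
[ 478.  -368.7  226.1] fwd -54.3056152393271 left -78.72796549764138
[ 461.9 -206.   249.6] fwd -150.03435948140677 left 53.85451856691095
[ 431.9 -254.5  243.7] fwd -151.5256484602451 left -3.192543584688777
[ 439.  -306.5  260.3] fwd -119.31531643728583 left -44.581151876449916
```

>>> send_rows:
  motion:
    - [0.021, -0.022, -0.058, 0.05, 0.086, 0, -1]
    - [0.028, -0.025, -0.069, 0.084, 0.144, 0, -1]
    - [0.031, -0.027, -0.037, 0.126, 0.216, 0, -1]
    - [0.038, -0.031, -0.006, 0.168, 0.288, 0, -1]
    - [0.046, -0.036, 0.024, 0.21, 0.36, 0, -1]
    - [0.057, -0.042, 0.053, 0.252, 0.432, 0, -1]
    - [0.069, -0.05, 0.081, 0.293, 0.504, 0, -1]
    - [0.084, -0.058, 0.107, 0.335, 0.576, 0, -1]
    - [0.101, -0.068, 0.132, 0.377, 0.648, 0, -1]
    - [0.12, -0.079, 0.156, 0.419, 0.72, 0, -1]
    - [0.14, -0.091, 0.177, 0.461, 0.792, 0, -1]
    - [0.14, -0.091, 0.177, 0.461, 0.792, 0, -1]
    - [0.14, -0.091, 0.177, 0.461, 0.792, 0, -1]

```text
time_s: 17.65
ee_pos: [447.3, -248.0, 287.6]
ee_rot: [-180.0, -42.8, 149.8]
force: [-0.4, -0.1, -2.8]
gripper_width: 23.8
gripper_force: 60.0
```

```bash
python3 - <<'E'
from h import *
s=env.state();print(s["ee_pos"],s["ee_rot"],s["force"],s["qpos"])
f=grab("top"); g=grab("scene")
a=cv2.resize(f["pixels"][150:300,320:470,::-1],None,fx=2.6,fy=2.6)
b=cv2.resize(g["pixels"][190:340,310:460,::-1],None,fx=2.6,fy=2.6)
cv2.imwrite("pics/c7.png",np.hstack([a,b]))
E
```

```text
[ 447.3 -248.   287.6] [-180.   -42.8  149.8] [-0.4 -0.1 -2.8] [-30.2  34.2  65.6  -0.1 123.  -90.1]
```

View pics/c7.png

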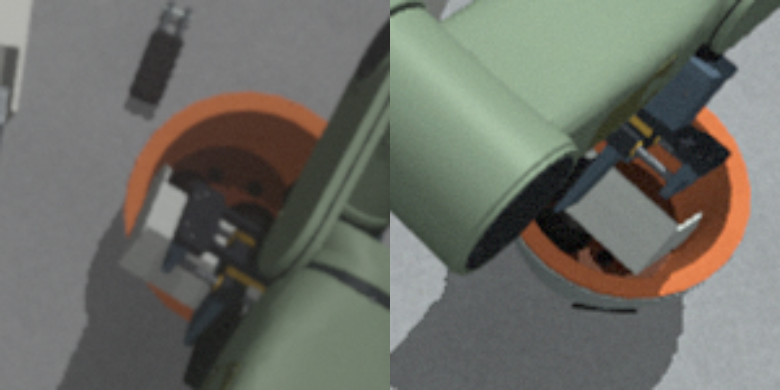

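The scoop is tipped at 43° over the stove, and the wrist force of -2.8 N suggests an empty pan. I'll back away and check by depth.

>>> send_rows:
  motion:
    - [0, 0, 0.05, 0, 0, 0, -1]
    - [-0.03, 0.02, 0.09, -0.06, -0.1, 0, -1]
    - [-0.06, 0.04, 0.1, -0.14, -0.24, 0, -1]
    - [-0.09, 0.06, 0.1, -0.22, -0.38, 0, -1]
    - [-0.11, 0.12, 0.1, -0.3, -0.52, 0, -1]
    - [-0.11, 0.22, 0.1, -0.36, -0.62, 0, -1]
    - [-0.11, 0.32, 0.1, -0.36, -0.62, 0, -1]
    - [-0.11, 0.42, 0.1, -0.36, -0.62, 0, -1]
    - [-0.11, 0.5, 0.1, -0.36, -0.62, 0, -1]
    - [-0.11, 0.5, 0.1, -0.36, -0.62, 0, -1]

```text
time_s: 19.0
ee_pos: [389.8, 4.0, 337.9]
ee_rot: [179.9, 0.0, 150.0]
force: [0.5, -0.1, -3.8]
gripper_width: 23.6
gripper_force: 60.0
```

```bash
python3 - <<'E'
from h import *
s=env.state();print(s["ee_pos"],s["ee_rot"],s["force"])
for n in("top","scene"):
    f=grab(n);P=cloud(f);I=f["pixels"].astype(int).max(-1)
    r=np.hypot(P[...,0]-564.5,P[...,1]+328)
    m=((r<100)&(P[...,2]>40)&(P[...,2]<125)&(I<45)).astype(np.uint8)
    k,_,st,ce=cv2.connectedComponentsWithStats(m)
    for i in range(1,k):
        if st[i,4]>15:
            v,u=int(ce[i][1]),int(ce[i][0]); print(n,st[i].tolist(),P[v,u])
    # other dark blobs on the bench or in bin
    m=((I<45)&(P[...,2]>5)&(P[...,2]<130)&(P[...,0]>300)&(P[...,0]<860)&(abs(P[...,1])<450)&(r>130)).astype(np.uint8)
    k,_,st,ce=cv2.connectedComponentsWithStats(m)
    for i in range(1,k):
        if st[i,4]>40: print(n,"other",st[i].tolist(),P[int(ce[i][1]),int(ce[i][0])])
E
```

```text
[389.8   4.  337.9] [179.9   0.  150. ] [ 0.5 -0.1 -3.8]
top [387, 210, 21, 19, 292] [ 599.  -290.7   83.7]
top [410, 222, 21, 19, 288] [ 567.7 -353.2   82.3]
top [388, 234, 22, 18, 298] [ 537.  -297.1   80.5]
top other [191, 170, 10, 17, 72] [705.2 268.9  24.5]
scene [376, 247, 21, 18, 300] [ 588.9 -294.6   81.5]
scene [397, 262, 21, 21, 333] [ 560.8 -358.1   73.6]
scene [371, 268, 23, 19, 332] [ 526.4 -294.2   78.4]
scene other [370, 208, 19, 14, 101] [ 746.  -255.    20.6]
```

All three lumps are in the stove (centre heights of about 80 mm inside it). I'll take the scoop back to its free spot.

>>> send_rows:
  motion:
    - [0.01, 0.1, 0, 0, 0, 0.12, -1]
    - [0.02, 0.2, 0, 0, 0, 0.25, -1]
    - [0.03, 0.3, 0, 0, 0, 0.38, -1]
    - [0.04, 0.4, -0.05, 0, 0, 0.51, -1]
    - [0.055, 0.5, -0.12, 0, 0, 0.64, -1]
    - [0.07, 0.6, -0.22, 0, 0, 0.75, -1]
    - [0.077, 0.648, -0.32, 0, 0, 0.795, -1]
    - [0.077, 0.648, -0.42, 0, 0, 0.795, -1]
    - [0.077, 0.648, -0.5, 0, 0, 0.795, -1]
    - [0.077, 0.648, -0.57, 0, 0, 0.795, -1]
    - [0.077, 0.648, -0.6, 0, 0, 0.795, -1]
    - [0.077, 0.648, -0.615, 0, 0, 0.795, -1]
    - [0.077, 0.648, -0.624, 0, 0, 0.795, -1]
    - [0.077, 0.648, -0.628, 0, 0, 0.795, -1]
    - [0.077, 0.648, -0.628, 0, 0, 0.795, -1]

```text
time_s: 20.98
ee_pos: [430.7, 326.0, 24.1]
ee_rot: [179.9, 0.1, -162.5]
force: [0.5, -0.3, -3.1]
gripper_width: 23.7
gripper_force: 60.0
```

>>> send_rows:
  motion:
    - [0, 0, -0.003, 0, 0, 0, -1]
    - [0, 0, -0.003, 0, 0, 0, -1]
    - [0, 0, -0.003, 0, 0, 0, 1]
    - [0, 0, -0.003, 0, 0, 0, 1]
    - [0, 0, -0.003, 0, 0, 0, 1]
    - [0, 0, -0.003, 0, 0, 0, 1]
    - [0, 0, -0.003, 0, 0, 0, 1]
    - [0, 0, -0.003, 0, 0, 0, 1]
    - [0, 0, 0.04, 0, 0, 0, 1]
    - [0, 0, 0.14, 0, 0, 0, 1]
    - [0, 0, 0.26, 0, 0, 0, 1]
    - [0, 0, 0.38, 0, 0, 0, 1]
    - [-0.2, 0.2, 0.45, 0, 0, 0, 1]
    - [-0.4, 0.4, 0.45, 0, 0, 0, 1]
    - [-0.4, 0.4, 0.45, 0, 0, 0, 1]
    - [-0.4, 0.4, 0.45, 0, 0, 0, 1]
    - [-0.4, 0.4, 0.45, 0, 0, 0, 1]

```text
time_s: 23.1
ee_pos: [228.1, 527.5, 248.7]
ee_rot: [179.9, 0.0, -162.4]
force: [0.2, 0.5, -1.1]
gripper_width: 91.5
gripper_force: 0.0
```

```bash
python3 - <<'E'
from h import *
import pickle
from g import axes
s=env.state();print(s["time_s"],s["ee_pos"],s["force"],s["gripper_width"])
d=pickle.load(open("f0.pkl","rb"))
g0=np.array([429.7,326.2,0]);fx,_=axes(17.7,0);l=np.array([-fx[1],fx[0],0])
for n in("top","scene"):
    f=grab(n);P=cloud(f);I=f["pixels"].astype(int).max(-1);P0=cloud(d[n])
    for nm,A in(("before",P0),("now",P)):
        a=(A-g0)@fx;b=(A-g0)@l;z=A[...,2]
        o=[np.median(z[(abs(b)<8)&(a>x0)&(a<x1)]).round(1) for x0,x1 in((-50,-30),(0,20),(80,100),(150,170))]
        m=(z>25)&(z<70)&(a>-90)&(a<40)&(abs(b)<40)
        print(n,nm,"z grip-,grip+,pan,nose",o,"grip a range",np.percentile(a[m],[1,99]),"b",np.percentile(b[m],[1,99]))
    # bystanders
    for nm,(x,y,r,z0,z1) in dict(pegl=(727,256,80,10,60),pegr=(727,-258,80,10,60),bulb=(795,10,75,250,310)).items():
        for A in(P0,P):
            m=(np.hypot(A[...,0]-x,A[...,1]-y)<r)&(A[...,2]>z0)&(A[...,2]<z1); print(n,nm,m.sum(),A[m].mean(0))
    r=np.hypot(P[...,0]-564.5,P[...,1]+328);print(n,"lump px",((r<100)&(P[...,2]>40)&(P[...,2]<125)&(I<45)).sum())
    a,b=d[n]["pixels"].astype(int),f["pixels"].astype(int)
    m=(P[...,0]>310)&(P[...,0]<455)&(P[...,1]>-10)&(P[...,1]<80);print(n,"wrench diff px",(abs(a-b).max(-1)[m]>60).sum())
E
```

```text
23.1 [228.1 527.5 248.7] [ 0.2  0.5 -1.1] 91.47770835197183
top before z grip-,grip+,pan,nose [np.float64(60.4), np.float64(59.5), np.float64(3.3), np.float64(3.8)] grip a range [-62.   38.4] b [-15.8   8.4]
top now z grip-,grip+,pan,nose [np.float64(60.5), np.float64(60.3), np.float64(3.6), np.float64(4.7)] grip a range [-59.6  38.4] b [-16.5   7.6]
top pegl 435 [736.6 257.5  24.6]
top pegl 436 [736.2 257.5  24.8]
top pegr 433 [ 737.1 -262.6   25.5]
top pegr 429 [ 736.3 -262.3   25.3]
top bulb 946 [788.7   3.1 285.1]
top bulb 947 [788.7   3.2 285.2]
top lump px 870
top wrench diff px 0
scene before z grip-,grip+,pan,nose [np.float64(58.9), np.float64(59.5), np.float64(3.8), np.float64(3.6)] grip a range [-63.4  37.7] b [-12.4  11.6]
scene now z grip-,grip+,pan,nose [np.float64(57.9), np.float64(58.1), np.float64(2.3), np.float64(3.2)] grip a range [-62.1  36.7] b [-13.2  10.9]
scene pegl 356 [732.3 260.4  23.7]
scene pegl 357 [732.8 260.4  23.5]
scene pegr 225 [ 751.1 -262.9   23.8]
scene pegr 220 [ 750.3 -262.6   23.9]
scene bulb 810 [781.9   4.1 279.8]
scene bulb 802 [782.2   4.2 279.9]
scene lump px 978
scene wrench diff px 203
```

```bash
python3 -c "
from workcell import env
print(env.job_done())"
```

```text
the job is handed in; nothing more can be done
None
```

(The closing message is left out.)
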